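# Put the dish reader's drive out of gear and run the dish in by hand

### The arm

A 6-joint arm with a two-finger parallel gripper is mounted at the origin on a cart in front of the work surface, level with it; the furniture and walls round the work are solid. World frame = base frame: x ahead of the robot, y to its left, z up, the work surface at z = 0. Lengths are in m, angles in rad, forces in N, time in s.
With the tool pointing down it reaches from about 0.25 to 0.725 m from the base axis. Payload 4 kg.
Tool frame: the origin (TCP) lies midway between the tips of the shut fingers; the grasp point (between the pads) lies 19 mm behind it; z points along the fingers, y is the direction in which the jaws open and shut (so a half turn about z gives the same grasp; the last joint's range is limited). The gripper opens to 85 mm and grips with 20 to 120 N. Pads are 22 mm wide; open, the fingers measure 114 mm over their backs; the gripper's body (76 mm by 85 mm) begins 54 mm behind the grasp point. The pads swing forward as they close: fully open they stand 13 mm farther back than shut.
Start: joints at [-1.269, 0.241, 0.005, 1.335, 0, 1.571], TCP at [0.149, -0.477, 0.231] pointing down, gripper open.
Joint ranges: [-2.72, 2.72], [-1.05, 1.87], [-1.09, 1.28], [-1.99, 2.15], [-1.42, 1.44], [-3.14, 3.14]. Speed limits (rad/s): [2.79, 2.79, 3.14, 3.14, 3.14, 3.14].

### API

Orientations are given as a unit quaternion [x, y, z, w].
In Python, from workcell import get_obs, camera, camera_model, job_done, masks_of gives the robot as it stands.
- The arm moves only by the tool jog_arm, never from a script. Its argument "deltas" is a list that holds one entry, the list of rows, each a list of 7 numbers: the shift along the tool's x, y, z in mm, then the turn, a rotation vector about the tool's x, y, z in degrees, then the finger opening in mm, from 0 to 85.4. A call has 1 to 5 rows; each row shifts and turns the pose as measured when the row begins, along the tool's axes as they then stand; what a row does not reach is not made up. A row lasts 1/10 s, in which the tool goes at most 50 mm and 8.59 degrees, less where a joint would pass 70% of its speed; a pose out of reach is approached as far as the arm can. A call with a gripper value outside its range is refused whole. The fingers move at their own pace and stop on an object; the grip force is fixed at half the most. Time passes only in rows, so rows that do not move let the fingers close. It gives the time, the measured TCP pose, the force and the opening at its end, in the units of the state.
- get_obs(): the state, without advancing time (a new reading comes with each control period).
- camera(name): name is "scene" or "top" or "wrist"; returns the picture (384x512x3 uint8, red, green, blue); there is no depth.
- camera_model(name): a dict with "fovy" (degrees; the focal length in pixels is half the picture's height over the tangent of half this angle, whatever the lens; pixels are square), "cx", "cy" (the principal point, pixels), "pose" (4x4, takes a point from camera to world coordinates); the wrist camera has in their place "T_tool_cam" (4x4, takes a point from camera to tool coordinates, whose origin is the TCP and whose axes are the flange's). Camera axes: x right, y down, z forward; pixel columns grow to the right and rows downward; lengths in m; the calibration is good to about 2 mm. The wrist camera is an equidistant fisheye: a pixel r from the principal point sees the ray r / f radians off the axis. A picture is of the moment at which its call begins: read the wrist's pose just before it. camera_model takes no time and is no camera call.
- job_done(): hands the job in, once; it reports no verdict.
Trained networks look in the newest picture that a camera, given by its name, has taken for a name from the list of things; names that differ only in an ending like _2 or _b are one class to them, and where a whole thing is asked for, a point or a joint stands for the part that bears it (a point fixed in the world has none). Each returns a list of dicts, best first, with "conf" (0 to 1); they miss things now and then, are a little off and sometimes report something else, mostly with a low value. They report only what shows in the picture. A call takes as long as a camera call. They do not tell look-alikes from the thing itself.
- masks_of(target, camera): "pixels" (384x512 bool, what is visible of it) and "at" ([column, row] in pixels, amid what is visible of it).
The state is a dict: "clock": time; "joint_pos": joint angles; "joint_vel": joint speeds; "tau": joint torques, N m; "eef_pos": TCP position; "tool_rot": TCP orientation; "ft_force": force on the tool from outside, world axes, zero at the start; "ft_torque": the same for the moment, N m; "grip_width": finger opening in m.
Only numpy, scipy, OpenCV 4.12 (cv2) and the standard library are available. Lean on these libraries where they do the work, as an engineer would, in place of code of your own. Each camera call takes 0.05 s, during which the arm holds its last target. There are 200 camera calls.

### The job

Put the drive selector lever of the dish reader into its centre 'off' notch: it is a lift-to-shift lever, so pull the grip up out of the gate, bring it to the middle and feel for the narrow centre notch until it drops fully in. That unlocks the carriage; then push the carriage by its upright tab all the way in under the reading head until it meets the end stop, with the dish staying in its seat and without disturbing the bottles, beaker, timer and tweezers lying around.

Things in the scene. Friction and masses are not known exactly. Their poses are not given: they have to be found in the camera images.
- selector (a joint): swing angle (rad) of the drive selector lever: 0 = upright, positive = leaning toward the reading head (forward), negative = toward the robot (reverse), hard stops at +-0.60. Starts at 0.50 to 0.56, pin in the wide forward notch. Swings with light friction, stays where left. In the centre notch it reads within +-0.12; down in an outer notch it reads beyond +-0.29.
- selector_lift (a joint): how far (m) the lever is pulled out along its own length against its spring: 0 = fully down in a notch, 0.003 to 0.004 = pin standing on top of a tooth, 0.007 = upper stop. At least 0.0045 is needed to swing past a tooth. The spring pulls down with about 5 N at 0 and 7 N at the upper stop.
- gate_nominal (a point): middle of the upright steel gate's top edge, if adjusted exactly. A 4 mm thick cross-pin on the lever, 34 mm from the pivot, sits in the gate: wide notch at each end, narrow centre notch, a tooth 8 mm wide and 4 mm high either side of it. The gate is clamped in slots, so the real centre notch lies unknown, -0.08 to +0.08 rad from upright; the pin has +-0.03 rad play in it: feel for it.
- selector_grip (a point): centre of the lever's black T-grip, a horizontal bar 17 mm thick, 28 mm long along the pivot axis, 85 mm from the pivot when down, about 118 mm above the bench at the start; 35 mm of stem between it and the gate. z axis up along the lever, y along the bar. Let down at 0.17 to 0.24 rad, the pin always rests on the forward tooth; pushed on to the middle (2 N) it drops in and stops at the notch's far side.
- selector_pivot (a point): fixed pivot point of the lever in the grey pod on the left of the reader, 45 mm above the bench. x = travel direction of the carriage, toward the reading head (away from the robot), y = along the pivot axis to the left, z = up; the lever swings in the x-z plane. The gate's top is 37 mm above this point.
- carriage (a joint): travel (m) of the carriage along x of selector_pivot: 0 = fully out (start), 0.090 = home against the end stop under the head. 1.5 N of friction. Locked by a bolt at 0 to 0.002 unless the lever is within about 0.13 rad of upright.
- push_tab (a point): centre of the black upright tab at the carriage's front end: 8 mm thick along x, 26 mm wide along y, top 19 mm above this point, foot (carriage plate) 20 mm below it; the point is 56 mm above the bench. Axes as selector_pivot. When home it stands 36 mm in front of the reading head, whose top is 96 mm above the bench (a round turret on it reaches 117 mm, 22 mm farther back).
- dish_center (a point): centre of the round petri dish, 57 mm wide and 12 mm high, half-way up, open on top, lying loose on the carriage inside a low raised rim. It passes under the reading head with 6 mm of headroom.
- dish_seat (a point): point on the carriage at the middle of the dish's seat, where the centre of a seated dish lies, 42 mm above the bench.
- beaker_100: glass beaker, 58 mm wide and 72 mm high, to the left of the reader; origin under its centre; leave it alone
- sample_0: white screw-cap bottle, 41 mm wide and 74 mm high, to the left of the reader; origin under its centre; leave it alone
- sample_1: white screw-cap bottle as the other, farther from the reader; leave it alone
- timer: small white bench timer, 58 x 62 x 20 mm, to the left of the reader, nearest the robot; leave it alone
- tweezers: steel tweezers, 131 mm long, lying to the right of the reader; leave them alone
There are look-alikes about, which are no part of the job. Leave any blue look-alike of the part that bears dish_center alone.

How it is judged:
By the outcome, as a careful person would: the job done as asked, in the order asked, and still so for the second after the job is handed in, with the robot touching nothing.
It also fails if it takes over 64 s, if anything falls off the work surface, if the arm or the gripper's body presses on something with over 40 N, if the wrist force passes 120 N, or if a joint passes its speed limit or range.

## Working session

There is one attempt and no reset: what is moved stays moved. The work goes in short steps, Python scripts to look and compute and a tool call to move; the robot and the scene stay as the last step left them, time stands still between calls to the robot, and variables do not carry over. Pictures are saved under pics/ and viewed, about 8 in all and at most 12, crops included, and the job is handed in when it is done.

Besides the shell and the picture viewer there is one more tool, called after ">>>" as name(argument=value, ...) on one line, values as JSON. jog_arm: Moves the arm, as the interface text tells. Its arguments: {"type":"object","properties":{"deltas":{"type":"array"}},"required":["deltas"]}

```bash
mkdir -p pics; ls; cat > h.py <<'E'
import numpy as np, cv2
from workcell import *
def save(n,img): cv2.imwrite('pics/'+n,img[:,:,::-1])
def ray(name,px):
    m=camera_model(name); f=192/np.tan(np.radians(m['fovy'])/2)
    d=np.array([(px[0]-m['cx'])/f,(px[1]-m['cy'])/f,1]); P=np.array(m['pose'])
    return P[:3,3],P[:3,:3]@d
def at_z(name,px,z):
    o,d=ray(name,px); return o+d*(z-o[2])/d[2]
def proj(name,p):
    m=camera_model(name); f=192/np.tan(np.radians(m['fovy'])/2); P=np.array(m['pose'])
    q=P[:3,:3].T@(np.array(p)-P[:3,3]); return [m['cx']+f*q[0]/q[2],m['cy']+f*q[1]/q[2]]
def tri(pa,pb):
    A=np.zeros((3,3));b=np.zeros(3);L=[]
    for n,px in (pa,pb):
        o,d=ray(n,px);d=d/np.linalg.norm(d);M=np.eye(3)-np.outer(d,d);A+=M;b+=M@o;L.append((M,o))
    x=np.linalg.solve(A,b); return x,[np.linalg.norm(M@(x-o)) for M,o in L]
E
python3 - <<'E'
from h import *
o=get_obs();print(o)
a=camera('scene');b=camera('top')
save('a.png',np.hstack([a,b])[:, :]) 
save('scene.png',a);save('top.png',b)
cv2.imwrite('pics/st.png',cv2.resize(np.vstack([a,b])[:,:,::-1],(400,600)))
for c in('scene','top'):
  print(c,camera_model(c))
  for t in ['selector_grip','push_tab','dish_center','dish_seat','gate_nominal','selector_pivot','beaker_100','sample_0','timer','tweezers']:
    for m in masks_of(t,c)[:4]: 
      ys,xs=np.nonzero(m['pixels']);print(t,round(m['conf'],2),np.round(m['at']),m['pixels'].sum(),xs.min(),xs.max(),ys.min(),ys.max())
E
```

```text
pics
{'clock': 0.0, 'joint_pos': array([-1.26899676e+00,  2.41433874e-01,  3.76195252e-03,  1.33521810e+00,
        6.36270075e-06,  1.57080011e+00]), 'joint_vel': array([ 2.97126520e-04, -8.73592906e-04,  4.69994033e-04,  4.63722338e-05,
        3.21682690e-04,  1.18369106e-04]), 'tau': array([ 3.51289000e-04, -3.72318721e+01,  2.52406955e+01,  1.71323150e-02,
        5.09917697e-05,  8.71852563e-06]), 'eef_pos': array([ 0.14843656, -0.47680756,  0.23041693]), 'tool_rot': array([ 9.88635959e-01,  1.50325794e-01, -1.54226840e-04, -1.03542832e-03]), 'ft_force': array([ 0.83912954, -0.35604189, -0.69962178]), 'ft_torque': array([ 0.01069197, -0.0221139 ,  0.02187128]), 'grip_width': 0.08528776491696276}
scene {'fovy': 46.00037782273342, 'cx': 252.9480190820393, 'cy': 193.7861421630206, 'pose': array([[-0.67539761, -0.30965885,  0.66929027, -0.16008617],
       [-0.73725148,  0.30478001, -0.60296717,  0.87332053],
       [-0.01727217, -0.90067782, -0.43414413,  0.53632579],
       [ 0.        ,  0.        ,  0.        ,  1.        ]])}
selector_grip 0.63 [258. 184.] 183 247 265 177 205

[... 1169 characters left out ...]
 [281. 169.] 264 273 288 160 186
push_tab 0.59 [334. 189.] 898 314 350 162 218
push_tab 0.29 [214. 186.] 344 202 221 173 195
dish_center 0.96 [333. 175.] 612 319 346 164 190
dish_seat 0.69 [334. 192.] 959 313 351 161 219
gate_nominal 0.92 [307. 174.] 12201 250 367 108 239
gate_nominal 0.32 [335. 194.] 843 314 350 161 218
selector_pivot 0.63 [308. 173.] 11909 251 367 109 239
selector_pivot 0.26 [333. 177.] 589 319 346 164 190
beaker_100 0.85 [228. 149.] 718 215 242 135 167
sample_0 0.8 [238. 182.] 368 225 244 171 193
sample_0 0.72 [211. 184.] 335 202 221 173 194
sample_0 0.66 [278. 174.] 283 273 287 161 194
timer 0.6 [232. 226.] 743 218 246 211 237
tweezers 0.53 [376. 189.] 16 372 377 184 196
```

View pics/scene.png

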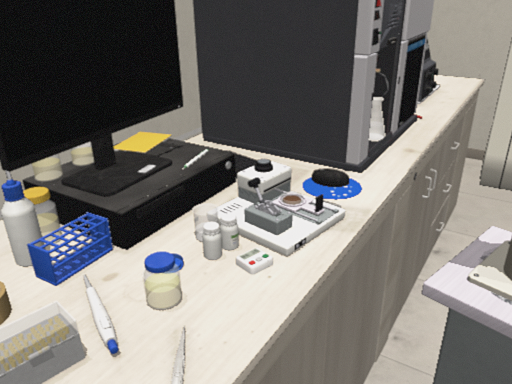

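View pics/top.png

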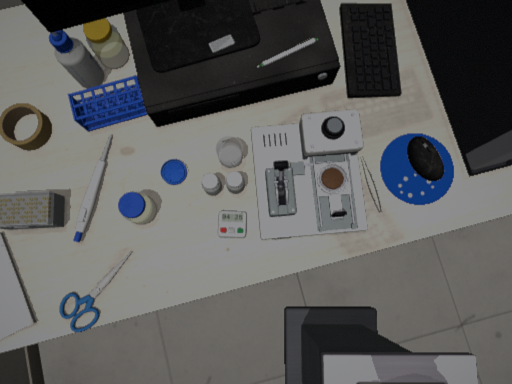

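The scene picture shows the reader at about (275,210): lever grip about (255,183), tab about (320,203), dish about (291,200). In the top picture the reader spans columns 250–367 and rows 108–239: lever about (281,169), dish (333,177), tab about (337,208).

Look-alikes:
- **Dish:** blue lid at top (174,172) and blue round mat at (417,168). The real one is the brown dish on the carriage at (333,177).
- **Grip:** black turret knob at (333,127) on the head. The real one is the T-bar at (281,166) on the left pod.

I'll check these choices in a close crop.

```bash
python3 - <<'E'
from h import *
a=cv2.imread('pics/scene.png')[150:260,215:350];b=cv2.imread('pics/top.png')[105:245,245:375]
A=cv2.resize(a,(400,326),interpolation=cv2.INTER_CUBIC) # 2.963x
B=cv2.resize(b,(520,560),interpolation=cv2.INTER_CUBIC) # 4x
A=cv2.resize(a,(135*2,220),interpolation=cv2.INTER_CUBIC)
A=cv2.copyMakeBorder(A,0,340,0,0,cv2.BORDER_CONSTANT)
cv2.imwrite('pics/crop1.png',np.hstack([A,B]))
for p,z in [((281,166),.118),((337,198),.075),((337,208),.04),((333,177),.042),((333,178),.048),((252,237),0),((367,233),0),((251,127),0)]: print(p,np.round(at_z('top',p,z),4))
E
```

```text
(281, 166) [0.5226 0.253  0.118 ]
(337, 198) [0.4666 0.1364 0.075 ]
(337, 208) [0.4507 0.13   0.04  ]
(333, 177) [0.517  0.1369 0.042 ]
(333, 178) [0.5136 0.1382 0.048 ]
(252, 237) [0.3915 0.309  0.    ]
(367, 233) [0.4013 0.058  0.    ]
(251, 127) [0.6411 0.3126 0.    ]
```

View pics/crop1.png

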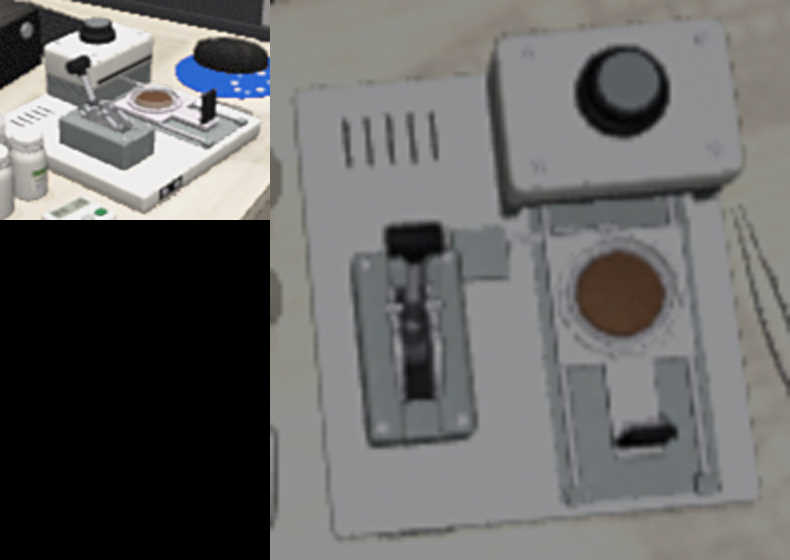

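The crop confirms the choices: black T-grip at about top (281,165) on the grey pod, black tab at about (338.5,213.5), brown dish in its ring at (332.5,178), tweezers just right of the reader. Next: reader frame, then approach rows.

```bash
cat >> h.py <<'E'
from scipy.spatial.transform import Rotation as R, Slerp
def down(psi,th,sy=1):
    """tool z along -lever, tool y fore/aft (sy) in the swing plane"""
    c,s=np.cos(psi),np.sin(psi)
    u=np.array([np.sin(th)*c,np.sin(th)*s,np.cos(th)]); e=np.array([np.cos(th)*c,np.cos(th)*s,-np.sin(th)])*sy
    return R.from_matrix(np.column_stack([np.cross(e,-u),e,-u]))
def rows(p,r,n,grip,start=None):
    if start is None:
        o=get_obs(); start=(o['eef_pos'],R.from_quat(o['tool_rot']))
    p0,r0=start; sl=Slerp([0,1],R.concatenate([r0,r])); L=[]
    for i in range(n):
        a,b=i/n,(i+1)/n; d=sl(a).inv().apply((np.array(p)-p0)/n)*1000; w=np.degrees((sl(a).inv()*sl(b)).as_rotvec())
        L.append([round(float(v),1) for v in [*d,*w,grip]])
    print(n,'rows:',L); return (np.array(p),r)
E
python3 - <<'E'
from h import *
def cr(x,y): return ((x-270)/4+245,y/4+105)
print('grip',at_z('top',cr(415,238),.122))
print('grip tri',tri(('top',(281.2,165)),('scene',(215+78/2,150+67/2))))
print('tabtop',at_z('top',cr(645,435),.075),'tri',tri(('top',cr(645,437)),('scene',(215+208/2,150+93/2))))
print('dish',at_z('top',cr(620,293),.047))
print('pod corners z.06',[np.round(at_z('top',cr(*c),.065),4) for c in [(355,255),(460,250),(475,437),(370,444)]])
print('rail L',[np.round(at_z('top',cr(*c),.035),4) for c in [(535,210),(568,503),(684,200),(716,490)]])
print('base L',[np.round(at_z('top',cr(*c),.025),4) for c in [(297,90),(332,535),(758,500)]])
o=get_obs();print(R.from_quat(o['tool_rot']).as_matrix().round(3), np.array(camera_model('wrist')['T_tool_cam']).round(3),{k:v for k,v in camera_model('wrist').items() if k!='T_tool_cam'})
E
```

```text
grip [0.52470948 0.25272212 0.122     ]
grip tri (array([0.52502162, 0.25239645, 0.11630776]), [np.float64(4.994904879510196e-05), np.float64(4.994904879516737e-05)])
tabtop [0.43437151 0.13384281 0.075     ] tri (array([0.43332385, 0.13389076, 0.07514286]), [np.float64(1.927847522369442e-05), np.float64(1.927847522376265e-05)])
dish [0.51328418 0.139038   0.047     ]
pod corners z.06 [array([0.529 , 0.2801, 0.065 ]), array([0.532 , 0.2253, 0.065 ]), array([0.4341, 0.2188, 0.065 ]), array([0.4302, 0.2725, 0.065 ])]
rail L [array([0.5614, 0.1815, 0.035 ]), array([0.403 , 0.1672, 0.035 ]), array([0.5674, 0.1005, 0.035 ]), array([0.4102, 0.0891, 0.035 ])]
base L [array([0.6317, 0.3108, 0.025 ]), array([0.3863, 0.291 , 0.025 ]), array([0.4059, 0.0645, 0.025 ])]
[[ 0.955  0.297 -0.   ]
 [ 0.297 -0.955 -0.   ]
 [-0.     0.    -1.   ]] [[ 0.    -0.958 -0.286  0.073]
 [ 1.     0.001 -0.002 -0.   ]
 [ 0.002 -0.286  0.958 -0.142]
 [ 0.     0.     0.     1.   ]] {'fovy': 65.70646984690485, 'cx': 253.1467513468637, 'cy': 193.96118071873556}
```

```bash
cat >> h.py <<'E'
PSI=.08; PIV=np.array([.4817,.249,.045])
def u_(th): return np.array([np.sin(th)*np.cos(PSI),np.sin(th)*np.sin(PSI),np.cos(th)])
def tcp(th,r): # r: grasp point distance from pivot
    return PIV+u_(th)*(r-.019)
E
python3 - <<'E'
from h import *
print(tcp(.53,.085),tcp(.53,.185))
rows(tcp(.53,.185)+[0,0,.03],down(PSI,.53),20,55)
E
```

```text
[0.51495849 0.25166637 0.10194527] [0.56535014 0.25570632 0.18822597]
20 rows: [[30.8, -28.8, 0.7, 1.3, -1.0, -3.8, 55.0], [32.6, -26.7, 0.7, 1.3, -1.0, -3.8, 55.0], [34.3, -24.5, 0.7, 1.3, -1.0, -3.8, 55.0], [35.9, -22.2, 0.6, 1.3, -1.0, -3.8, 55.0], [37.3, -19.7, 0.4, 1.3, -1.0, -3.8, 55.0], [38.5, -17.2, 0.1, 1.3, -1.0, -3.8, 55.0], [39.5, -14.7, -0.2, 1.3, -1.0, -3.8, 55.0], [40.4, -12.1, -0.6, 1.3, -1.0, -3.8, 55.0], [41.1, -9.4, -1.1, 1.3, -1.0, -3.8, 55.0], [41.6, -6.7, -1.7, 1.3, -1.0, -3.8, 55.0], [41.9, -4.0, -2.3, 1.3, -1.0, -3.8, 55.0], [42.0, -1.3, -3.0, 1.3, -1.0, -3.8, 55.0], [42.0, 1.4, -3.7, 1.3, -1.0, -3.8, 55.0], [41.7, 4.0, -4.5, 1.3, -1.0, -3.8, 55.0], [41.3, 6.7, -5.4, 1.3, -1.0, -3.8, 55.0], [40.7, 9.2, -6.3, 1.3, -1.0, -3.8, 55.0], [39.8, 11.7, -7.3, 1.3, -1.0, -3.8, 55.0], [38.9, 14.1, -8.3, 1.3, -1.0, -3.8, 55.0], [37.7, 16.5, -9.3, 1.3, -1.0, -3.8, 55.0], [36.4, 18.7, -10.3, 1.3, -1.0, -3.8, 55.0]]
```

>>> jog_arm(deltas=[[[31, -29, 1, 1.3, -1, -3.8, 55], [33, -27, 1, 1.3, -1, -3.8, 55], [34, -24.5, 1, 1.3, -1, -3.8, 55], [36, -22, 1, 1.3, -1, -3.8, 55], [37, -20, 0, 1.3, -1, -3.8, 55]]])

```text
clock: 1.6
eef_pos: [0.2527, -0.2927, 0.2269]
tool_rot: [0.948, 0.311, -0.053, -0.049]
ft_force: [1.2, 0.5, 0.1]
grip_width: 0.0547
```

>>> jog_arm(deltas=[[[38.5, -17, 0, 1.3, -1, -3.8, 55], [39.5, -15, 0, 1.3, -1, -3.8, 55], [40, -12, -1, 1.3, -1, -3.8, 55], [41, -9, -1, 1.3, -1, -3.8, 55], [41.5, -7, -2, 1.3, -1, -3.8, 55]]])

```text
clock: 2.1
eef_pos: [0.3587, -0.1019, 0.2254]
tool_rot: [0.873, 0.467, -0.103, -0.096]
ft_force: [1.6, -1.3, 0.2]
grip_width: 0.055
```

>>> jog_arm(deltas=[[[42, -4, -2, 1.3, -1, -3.8, 55], [42, -1, -3, 1.3, -1, -3.8, 55], [42, 1, -4, 1.3, -1, -3.8, 55], [42, 4, -4.5, 1.3, -1, -3.8, 55], [41, 7, -5.5, 1.3, -1, -3.8, 55]]])

```text
clock: 2.6
eef_pos: [0.4629, 0.0922, 0.2232]
tool_rot: [0.767, 0.607, -0.151, -0.14]
ft_force: [1.0, -0.9, -0.6]
grip_width: 0.055
```

```bash
python3 - <<'E'
from h import *
rows(tcp(.53,.185)+[0,0,.03],down(PSI,.53),8,55)
o=get_obs();print(o['clock'],o['eef_pos'],o['joint_pos'].round(2))
E
```

```text
8 rows: [[22.7, 7.1, -3.9, 0.8, -0.6, -2.1, 55.0], [22.4, 7.9, -4.3, 0.8, -0.6, -2.1, 55.0], [22.1, 8.6, -4.6, 0.8, -0.6, -2.1, 55.0], [21.7, 9.4, -4.9, 0.8, -0.6, -2.1, 55.0], [21.3, 10.1, -5.3, 0.8, -0.6, -2.1, 55.0], [20.8, 10.8, -5.6, 0.8, -0.6, -2.1, 55.0], [20.4, 11.5, -6.0, 0.8, -0.6, -2.1, 55.0], [19.9, 12.1, -6.4, 0.8, -0.6, -2.1, 55.0]]
2.6 [0.46288568 0.09220294 0.22323796] [0.14 0.52 0.31 1.77 0.09 1.93]
```

>>> jog_arm(deltas=[[[23, 7, -4, 0.8, -0.6, -2.2, 55], [23, 8, -4.3, 0.8, -0.6, -2.2, 55], [23, 8.6, -4.6, 0.8, -0.6, -2.2, 55], [22, 9.4, -5, 0.8, -0.6, -2.2, 55], [22, 10, -5.3, 0.8, -0.6, -2.2, 55]]])

```text
clock: 3.1
eef_pos: [0.5297, 0.206, 0.218]
tool_rot: [0.691, 0.681, -0.179, -0.165]
ft_force: [0.4, 0.8, 0.2]
grip_width: 0.055
```

>>> jog_arm(deltas=[[[21, 11, -5.6, 0.8, -0.6, -2.2, 55], [21, 11.5, -6, 0.8, -0.6, -2.2, 55], [20, 12, -6, 0.8, -0.6, -2.2, 55], [0, 0, 0, 0, 0, 0, 55]]])

```text
clock: 3.5
eef_pos: [0.5516, 0.2693, 0.1975]
tool_rot: [0.643, 0.723, -0.184, -0.174]
ft_force: [-0.8, -0.6, -0.3]
grip_width: 0.0549
```

```bash
cat >> h.py <<'E'
def wray(px,o=None):
    o=o or get_obs(); m=camera_model('wrist'); f=192/np.tan(np.radians(m['fovy'])/2)
    v=np.array([px[0]-m['cx'],px[1]-m['cy']]); r=np.linalg.norm(v); t=r/f
    d=np.array([*(v/r*np.sin(t)),np.cos(t)]); T=np.eye(4);T[:3,:3]=R.from_quat(o['tool_rot']).as_matrix();T[:3,3]=o['eef_pos']
    T=T@np.array(m['T_tool_cam']); return T[:3,3],T[:3,:3]@d
def wproj(p,o=None):
    o=o or get_obs(); m=camera_model('wrist'); f=192/np.tan(np.radians(m['fovy'])/2)
    T=np.eye(4);T[:3,:3]=R.from_quat(o['tool_rot']).as_matrix();T[:3,3]=o['eef_pos'];T=T@np.array(m['T_tool_cam'])
    q=T[:3,:3].T@(np.array(p)-T[:3,3]); n=np.hypot(q[0],q[1]); t=np.arctan2(n,q[2])
    return (np.array([m['cx'],m['cy']])+f*t*q[:2]/n).round(1)
E
python3 - <<'E'
from h import *
o=get_obs();print(o['clock'],o['eef_pos'],o['joint_pos'].round(2))
w=camera('wrist');save('w1.png',w)
for m in masks_of('selector_grip','wrist')[:3]: print(m['conf'],m['at'],m['pixels'].sum())
print('pred grip',wproj(PIV+.085*u_(.537)),'gate top',wproj(PIV+[0,0,.037]),'piv+.034',wproj(PIV+.034*u_(.537)))
rows(tcp(.53,.185)+[0,0,.03],down(PSI,.53),1,55)
E
```

```text
3.5 [0.55161379 0.26925901 0.19754191] [0.38 0.99 1.08 2.15 0.14 1.8 ]
0.88 [269.2, 213.5] 882
0.51 [300.4, 211.1] 27687
pred grip [271.4 215.3] gate top [247.5 195.6] piv+.034 [266.9 196.7]
1 rows: [[-12.3, 1.4, -22.4, 1.2, 0.2, 1.8, 55.0]]
```

View pics/w1.png

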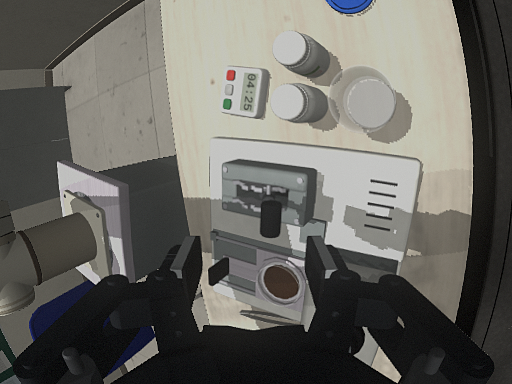

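The wrist picture shows the black grip bar at (270,217), which agrees with my predicted (271,215). The pod, dish (282,281) and tab (218,271) are clear of the fingers. q4 is at its limit, so I'll grasp with slightly less tilt.

```bash
python3 - <<'E'
from h import *
s=rows(tcp(.53,.125),down(PSI,.45),5,50)
rows(tcp(.53,.085),down(PSI,.45),3,50,s)
E
```

```text
5 rows: [[-2.5, 3.0, 12.7, -0.7, 0.0, 0.4, 50.0], [-2.5, 2.8, 12.8, -0.7, 0.0, 0.4, 50.0], [-2.5, 2.7, 12.8, -0.7, 0.0, 0.4, 50.0], [-2.5, 2.5, 12.8, -0.7, 0.0, 0.4, 50.0], [-2.5, 2.4, 12.9, -0.7, 0.0, 0.4, 50.0]]
3 rows: [[0.0, -1.1, 13.3, 0.0, 0.0, 0.0, 50.0], [0.0, -1.1, 13.3, 0.0, 0.0, 0.0, 50.0], [0.0, -1.1, 13.3, 0.0, 0.0, 0.0, 50.0]]
```

>>> jog_arm(deltas=[[[-2.5, 3, 12.7, -0.7, 0, 0.4, 50], [-2.5, 2.8, 12.8, -0.7, 0, 0.4, 50], [-2.5, 2.7, 12.8, -0.7, 0, 0.4, 50], [-2.5, 2.5, 12.8, -0.7, 0, 0.4, 50], [-2.5, 2.4, 12.9, -0.7, 0, 0.4, 50]]])

```text
clock: 4.1
eef_pos: [0.5369, 0.246, 0.1411]
tool_rot: [0.667, 0.712, -0.16, -0.147]
ft_force: [0.2, 0.4, 0.3]
grip_width: 0.0501
```

>>> jog_arm(deltas=[[[1.8, -0.7, 11.1, 1.0, 0, -0.2, 50], [1.8, -0.7, 11.1, 1.0, 0, -0.2, 50], [1.8, -0.6, 11.1, 1.0, 0, -0.2, 50], [1.8, -0.6, 11.1, 1.0, 0, -0.2, 50]]])

```text
clock: 4.6
eef_pos: [0.514, 0.2503, 0.104]
tool_rot: [0.657, 0.71, -0.184, -0.173]
ft_force: [-0.9, 0.8, -0.2]
grip_width: 0.0504
```

```bash
python3 - <<'E'
from h import *
o=get_obs();print(o['clock'],o['eef_pos'],o['joint_pos'].round(2),o['ft_force'])
rows(tcp(.53,.085),down(PSI,.52),1,50)
w=camera('wrist');save('w3.png',w)
E
```

```text
4.6 [0.5139801  0.25026008 0.10402517] [0.38 0.88 0.61 1.79 0.15 1.83] [-0.86106417  0.76657993 -0.229107  ]
1 rows: [[1.3, 2.0, 1.3, 0.6, -0.3, -0.1, 50.0]]
```

View pics/w3.png

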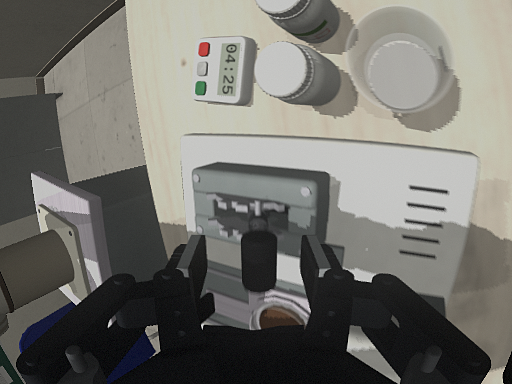

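The bar sits at (259,262), between the pads at (190,265) and (320,265), well centred. Closing.

>>> jog_arm(deltas=[[[1, 1.5, 1, 0, 0, 0, 30], [0, 0, 0, 0, 0, 0, 10], [0, 0, 0, 0, 0, 0, 5], [0, 0, 0, 0, 0, 0, 5], [0, 0, 0, 0, 0, 0, 5]]])

```text
clock: 5.15
eef_pos: [0.5126, 0.2516, 0.0983]
tool_rot: [0.656, 0.71, -0.188, -0.174]
ft_force: [-1.3, -0.8, -1.1]
grip_width: 0.0154
```

```bash
cat >> h.py <<'E'
def st():
    o=get_obs(); Rm=R.from_quat(o['tool_rot']).as_matrix(); g=o['eef_pos']-Rm[:,2]*.019-PIV
    z=-Rm[:,2]; ex=np.array([np.cos(PSI),np.sin(PSI),0]); ey=np.array([-np.sin(PSI),np.cos(PSI),0])
    th=np.arctan2(g@ex,g[2]); tt=np.arctan2(z@ex,z[2]); F=o['ft_force']
    print('t %.2f grip th %.3f r %.4f y %.4f tool tilt %.3f roll %.3f width %.4f'%(o['clock'],th,np.hypot(g@ex,g[2]),g@ey,tt,np.arcsin(z@ey),o['grip_width']),
     'F fwd/left/up',np.round([F@ex,F@ey,F[2]],1),'along lever %.1f tangential %.1f'%(F@u_(th),F@np.cross(ey,u_(th))))
    return th
E
python3 -c "
from h import *
st()"
```

```text
t 5.15 grip th 0.524 r 0.0806 y 0.0001 tool tilt 0.518 roll -0.002 width 0.0154 F fwd/left/up [-1.3 -0.7 -1.1] along lever -1.6 tangential -0.6
```

>>> jog_arm(deltas=[[[0, 0, -2, 0, 0, 0, 5], [0, 0, -2, 0, 0, 0, 5], [0, 0, -1.5, 0, 0, 0, 5], [0, 0, 0, 0, 0, 0, 5]]])

```text
clock: 5.55
eef_pos: [0.5141, 0.2517, 0.1012]
tool_rot: [0.656, 0.71, -0.189, -0.175]
ft_force: [-2.7, -0.1, -6.2]
grip_width: 0.0153
```

```bash
python3 -c "
from h import *
st()"
```

```text
t 5.55 grip th 0.524 r 0.0839 y 0.0001 tool tilt 0.522 roll -0.001 width 0.0153 F fwd/left/up [-2.7  0.1 -6.2] along lever -6.7 tangential 0.8
```

>>> jog_arm(deltas=[[[0, 0, -2, 0, 0, 0, 5], [0, 0, -2, 0, 0, 0, 5], [0, 0, -1, 0, 0, 0, 5]]])

```text
clock: 5.85
eef_pos: [0.5159, 0.2518, 0.1046]
tool_rot: [0.655, 0.709, -0.191, -0.176]
ft_force: [-4.1, 0.1, -10.6]
grip_width: 0.0151
```

```bash
python3 -c "
from h import *
st()"
```

```text
t 5.85 grip th 0.524 r 0.0878 y 0.0000 tool tilt 0.525 roll -0.000 width 0.0151 F fwd/left/up [ -4.1   0.4 -10.6] along lever -11.3 tangential 1.8
```

```bash
python3 -c "
from h import *
s=None
s=rows(tcp(.42,.0868),down(PSI,.42),2,5)
s=rows(tcp(.31,.0868),down(PSI,.31),2,5,s)
s=rows(tcp(.205,.0865),down(PSI,.205),2,5,s)"
```

```text
2 rows: [[-0.0, -3.5, 0.7, -3.0, -0.0, -0.0, 5.0], [-0.0, -3.5, 0.5, -3.0, -0.0, -0.0, 5.0]]
2 rows: [[-0.0, -3.7, 0.2, -3.2, -0.0, -0.0, 5.0], [-0.0, -3.7, -0.0, -3.2, 0.0, -0.0, 5.0]]
2 rows: [[0.0, -3.5, 0.3, -3.0, 0.0, 0.0, 5.0], [0.0, -3.5, 0.1, -3.0, 0.0, -0.0, 5.0]]
```

>>> jog_arm(deltas=[[[0, -3.5, -0.2, -3, 0, 0, 5], [0, -3.5, -0.4, -3, 0, 0, 5], [0, -3.6, -0.6, -3.1, 0, 0, 5], [0, -3.6, -0.6, -3.1, 0, 0, 5]]])

```text
clock: 6.25
eef_pos: [0.5031, 0.2506, 0.1081]
tool_rot: [0.671, 0.725, -0.115, -0.106]
ft_force: [-1.1, 0.4, -6.5]
grip_width: 0.0155
```

```bash
python3 -c "
from h import *
st()
rows(tcp(.205,.0868),down(PSI,.205),2,5)"
```

```text
t 6.25 grip th 0.324 r 0.0856 y -0.0001 tool tilt 0.313 roll 0.000 width 0.0155 F fwd/left/up [-1.1  0.5 -6.5] along lever -6.5 tangential 1.1
2 rows: [[0.0, -4.1, -0.4, -3.1, 0.0, -0.1, 5.0], [0.0, -4.1, -0.6, -3.1, 0.0, -0.1, 5.0]]
```

>>> jog_arm(deltas=[[[0, 0, -1.8, 0, 0, 0, 5], [0, -3.5, -1, -2.6, 0, 0, 5], [0, -3.5, -1, -2.6, 0, 0, 5], [0, -2, -0.6, -1.2, 0, 0, 5]]])

```text
clock: 6.65
eef_pos: [0.4944, 0.2497, 0.1116]
tool_rot: [0.675, 0.73, -0.075, -0.068]
ft_force: [0.7, 0.6, -11.1]
grip_width: 0.0154
```

```bash
python3 -c "
from h import *
st()
rows(tcp(.205,.0868),down(PSI,.205),1,5)"
```

```text
t 6.65 grip th 0.192 r 0.0868 y -0.0003 tool tilt 0.204 roll 0.002 width 0.0154 F fwd/left/up [  0.7   0.6 -11.1] along lever -10.7 tangential 2.8
1 rows: [[0.4, 1.1, 0.0, 0.1, 0.1, -0.1, 5.0]]
```

>>> jog_arm(deltas=[[[0, 1, 1, 0, 0, 0, 5], [0, 0, 1, 0, 0, 0, 5], [0, 0, 0.7, 0, 0, 0, 5]]])

```text
clock: 6.95
eef_pos: [0.4954, 0.2499, 0.1097]
tool_rot: [0.675, 0.73, -0.076, -0.069]
ft_force: [-1.4, -0.3, -7.3]
grip_width: 0.0153
```

```bash
python3 -c "
from h import *
st()"
```

```text
t 6.95 grip th 0.209 r 0.0851 y -0.0002 tool tilt 0.206 roll 0.001 width 0.0153 F fwd/left/up [-1.4 -0.2 -7.3] along lever -7.4 tangential 0.2
```

>>> jog_arm(deltas=[[[0, 0, 0.7, 0, 0, 0, 5], [0, 0, 0.7, 0, 0, 0, 5], [0, 0, 0, 0, 0, 0, 5]]])

```text
clock: 7.25
eef_pos: [0.4955, 0.2498, 0.1083]
tool_rot: [0.676, 0.73, -0.076, -0.07]
ft_force: [-1.9, 0.0, -6.2]
grip_width: 0.0153
```

```bash
python3 -c "
from h import *
st()"
```

```text
t 7.25 grip th 0.213 r 0.0838 y -0.0003 tool tilt 0.208 roll 0.000 width 0.0153 F fwd/left/up [-1.9  0.2 -6.2] along lever -6.4 tangential -0.5
```

Still descending (lift about 4 mm). A bit more, until the force falls off.

>>> jog_arm(deltas=[[[0, 0, 0.6, 0, 0, 0, 5], [0, 0, 0.5, 0, 0, 0, 5], [0, 0, 0.5, 0, 0, 0, 5]]])

```text
clock: 7.55
eef_pos: [0.4956, 0.2499, 0.108]
tool_rot: [0.676, 0.73, -0.076, -0.07]
ft_force: [-1.1, -0.6, -2.5]
grip_width: 0.015
```

```bash
python3 -c "
from h import *
st()"
```

```text
t 7.55 grip th 0.215 r 0.0835 y -0.0002 tool tilt 0.207 roll -0.000 width 0.0150 F fwd/left/up [-1.1 -0.5 -2.5] along lever -2.7 tangential -0.6
```

The force fell off while r held: the pin stands on the forward tooth. Now I'll open to a loose fork and push the grip towards the middle with the front finger, letting the spring drop it.

>>> jog_arm(deltas=[[[0, 0, 0, 0, 0, 0, 23], [0, 0, 0, 0, 0, 0, 23], [0, 0, 0, 0, 0, 0, 23]]])

```text
clock: 7.85
eef_pos: [0.4983, 0.2506, 0.1107]
tool_rot: [0.676, 0.73, -0.073, -0.068]
ft_force: [-0.5, -0.1, -0.1]
grip_width: 0.0231
```

```bash
python3 -c "
from h import *
st()
s=rows(tcp(.11,.0835),down(PSI,.12),5,23)
s=rows(tcp(.02,.0835),down(PSI,.05),5,23,s)"
```

```text
t 7.85 grip th 0.238 r 0.0867 y 0.0002 tool tilt 0.199 roll -0.002 width 0.0231 F fwd/left/up [-0.5 -0.  -0.1] along lever -0.2 tangential -0.5
5 rows: [[-0.1, -1.8, 0.7, -0.9, -0.0, -0.0, 23.0], [-0.1, -1.8, 0.7, -0.9, -0.0, -0.0, 23.0], [-0.1, -1.8, 0.6, -0.9, -0.0, -0.0, 23.0], [-0.1, -1.8, 0.6, -0.9, -0.0, -0.0, 23.0], [-0.1, -1.9, 0.6, -0.9, -0.0, -0.0, 23.0]]
5 rows: [[-0.0, -1.2, 0.1, -0.8, -0.0, 0.0, 23.0], [-0.0, -1.2, 0.0, -0.8, 0.0, -0.0, 23.0], [-0.0, -1.2, 0.0, -0.8, 0.0, -0.0, 23.0], [-0.0, -1.2, 0.0, -0.8, 0.0, 0.0, 23.0], [-0.0, -1.2, -0.0, -0.8, -0.0, 0.0, 23.0]]
```

>>> jog_arm(deltas=[[[0, -1.8, 0.8, -0.9, 0, 0, 23], [0, -1.8, 0.8, -0.9, 0, 0, 23], [0, -1.8, 0.6, -0.9, 0, 0, 23], [0, -1.5, 0.6, -0.9, 0, 0, 23], [0, -1.5, 0.6, -0.9, 0, 0, 23]]])

```text
clock: 8.35
eef_pos: [0.4923, 0.2503, 0.1105]
tool_rot: [0.679, 0.732, -0.038, -0.037]
ft_force: [2.8, -0.1, 0.9]
grip_width: 0.0233
```

```bash
python3 -c "
from h import *
st()"
```

```text
t 8.35 grip th 0.149 r 0.0854 y 0.0004 tool tilt 0.106 roll -0.003 width 0.0233 F fwd/left/up [ 2.8 -0.3  0.9] along lever 1.3 tangential 2.6
```

>>> jog_arm(deltas=[[[0, -1.5, 0.2, -0.5, 0, 0, 23], [0, -1.5, 0.2, -0.5, 0, 0, 23], [0, -1.2, 0.2, -0.5, 0, 0, 23], [0, -1.2, 0.1, -0.5, 0, 0, 23], [0, -1.2, 0.1, -0.5, 0, 0, 23]]])

```text
clock: 8.85
eef_pos: [0.4836, 0.2496, 0.1103]
tool_rot: [0.68, 0.733, -0.021, -0.021]
ft_force: [1.4, -0.1, -0.1]
grip_width: 0.023
```

```bash
python3 -c "
from h import *
st()"
```

```text
t 8.85 grip th 0.036 r 0.0843 y 0.0004 tool tilt 0.060 roll -0.003 width 0.0230 F fwd/left/up [ 1.4 -0.2 -0.1] along lever -0.1 tangential 1.4
```

>>> jog_arm(deltas=[[[0, -1, 0, -0.4, 0, 0, 23], [0, -1, 0, -0.4, 0, 0, 23], [0, -1, 0, -0.4, 0, 0, 23]]])

```text
clock: 9.15
eef_pos: [0.4799, 0.2493, 0.1101]
tool_rot: [0.68, 0.733, -0.013, -0.014]
ft_force: [0.7, 0.1, -0.4]
grip_width: 0.0233
```

```bash
python3 -c "
from h import *
st()"
```

```text
t 9.15 grip th -0.012 r 0.0841 y 0.0004 tool tilt 0.039 roll -0.002 width 0.0233 F fwd/left/up [ 0.7  0.  -0.4] along lever -0.4 tangential 0.7
```

>>> jog_arm(deltas=[[[0, -1, 0, -0.4, 0, 0, 23], [0, -1, 0, -0.4, 0, 0, 23]]])

```text
clock: 9.35
eef_pos: [0.4781, 0.2492, 0.1102]
tool_rot: [0.68, 0.733, -0.008, -0.008]
ft_force: [3.0, -1.0, -0.7]
grip_width: 0.0227
```

```bash
python3 -c "
from h import *
st()"
```

```text
t 9.35 grip th -0.037 r 0.0843 y 0.0004 tool tilt 0.023 roll -0.002 width 0.0227 F fwd/left/up [ 2.9 -1.2 -0.7] along lever -0.8 tangential 2.9
```

>>> jog_arm(deltas=[[[0, -1, 0, 0, 0, 0, 23], [0, -0.7, 0, 0, 0, 0, 23]]])

```text
clock: 9.55
eef_pos: [0.4776, 0.2491, 0.1103]
tool_rot: [0.68, 0.733, -0.006, -0.007]
ft_force: [4.2, 0.7, -3.3]
grip_width: 0.0231
```

```bash
python3 -c "
from h import *
st()
w=camera('wrist');save('w4.png',w);save('s4.png',camera('scene'))
ms=masks_of('selector_grip','scene')
for m in ms: print(m['conf'],m['at'],m['pixels'].sum())
for th in(-.05,0,.05):
  for r in (.085,.0885): print(th,r,'pred scene grip',np.round(proj('scene',PIV+r*u_(th)),1),wproj(PIV+r*u_(th)))
cv2.imwrite('pics/c4.png',np.hstack([cv2.resize(cv2.imread('pics/w4.png')[120:330,140:380],(400,350)),cv2.resize(cv2.imread('pics/s4.png')[150:240,220:320],(389,350),interpolation=cv2.INTER_CUBIC)]))
"
```

```text
t 9.55 grip th -0.044 r 0.0843 y 0.0004 tool tilt 0.019 roll -0.002 width 0.0231 F fwd/left/up [ 4.3  0.3 -3.3] along lever -3.5 tangential 4.1
0.46 [268.3, 185.0] 154
-0.05 0.085 pred scene grip [270.  183.7] [252.6 268.7]
-0.05 0.0885 pred scene grip [270.1 182.3] [252.  272.5]
0 0.085 pred scene grip [268.5 183.2] [261.5 268.8]
0 0.0885 pred scene grip [268.5 181.7] [261.5 272.6]
0.05 0.085 pred scene grip [267.1 182.7] [270.4 268.7]
0.05 0.0885 pred scene grip [267.  181.2] [271.  272.5]
```

View pics/c4.png

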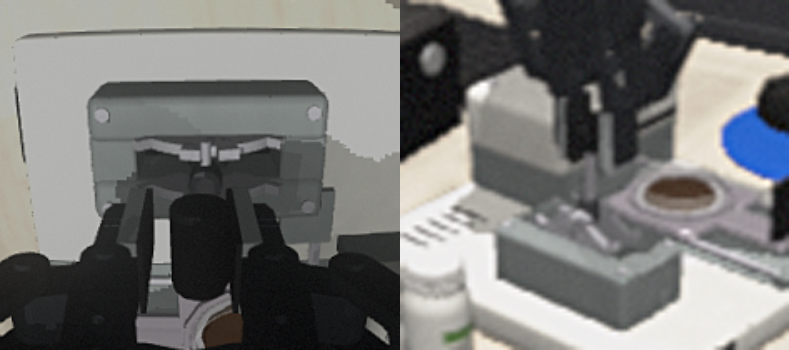

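The crop shows the bar against the front finger and the pin between the two teeth at (208,153). The push is blocked at 4 N. I'll check from the other side: in the notch the play should be only about 5 mm at the grip.

>>> jog_arm(deltas=[[[0, 3, 0, 0, 0, 0, 23], [0, 3, 0, 0, 0, 0, 23], [0, 2, 0, 0, 0, 0, 23], [0, 1, 0, 0, 0, 0, 23]]])

```text
clock: 10.1
eef_pos: [0.4845, 0.2497, 0.1097]
tool_rot: [0.68, 0.733, -0.009, -0.01]
ft_force: [-0.5, 1.1, 1.5]
grip_width: 0.023
```

```bash
python3 -c "
from h import *
st()"
```

```text
t 10.10 grip th 0.040 r 0.0837 y 0.0004 tool tilt 0.026 roll -0.002 width 0.0230 F fwd/left/up [-0.4  1.2  1.5] along lever 1.5 tangential -0.4
```

>>> jog_arm(deltas=[[[0, 1, 0, 0, 0, 0, 23], [0, 1, 0, 0, 0, 0, 23]]])

```text
clock: 10.3
eef_pos: [0.4859, 0.2497, 0.1095]
tool_rot: [0.68, 0.733, -0.01, -0.01]
ft_force: [-0.5, -0.3, 1.5]
grip_width: 0.0234
```

```bash
python3 -c "
from h import *
st()"
```

```text
t 10.30 grip th 0.057 r 0.0836 y 0.0004 tool tilt 0.028 roll -0.002 width 0.0234 F fwd/left/up [-0.5 -0.3  1.5] along lever 1.5 tangential -0.6
```

>>> jog_arm(deltas=[[[0, 1, 0, 0, 0, 0, 23], [0, 1, 0, 0, 0, 0, 23]]])

```text
clock: 10.5
eef_pos: [0.4876, 0.2499, 0.1094]
tool_rot: [0.68, 0.733, -0.01, -0.01]
ft_force: [-1.4, 0.4, 0.9]
grip_width: 0.0225
```

```bash
python3 -c "
from h import *
st()"
```

```text
t 10.50 grip th 0.078 r 0.0836 y 0.0004 tool tilt 0.029 roll -0.002 width 0.0225 F fwd/left/up [-1.3  0.5  0.9] along lever 0.8 tangential -1.4
```

>>> jog_arm(deltas=[[[0, 1, 0, 0, 0, 0, 23], [0, 1, 0, 0, 0, 0, 23]]])

```text
clock: 10.7
eef_pos: [0.4896, 0.2501, 0.1093]
tool_rot: [0.68, 0.733, -0.01, -0.011]
ft_force: [-0.4, 0.8, 0.8]
grip_width: 0.0234
```

```bash
python3 -c "
from h import *
st()"
```

```text
t 10.70 grip th 0.102 r 0.0837 y 0.0004 tool tilt 0.029 roll -0.002 width 0.0234 F fwd/left/up [-0.4  0.8  0.8] along lever 0.8 tangential -0.4
```

>>> jog_arm(deltas=[[[0, 1, 0, 0, 0, 0, 23], [0, 0.8, 0, 0, 0, 0, 23]]])

```text
clock: 10.9
eef_pos: [0.4908, 0.2501, 0.1093]
tool_rot: [0.679, 0.734, -0.01, -0.011]
ft_force: [-2.6, -0.6, 2.0]
grip_width: 0.0232
```

```bash
python3 -c "
from h import *
st()
w=camera('wrist');save('w5.png',w);
cv2.imwrite('pics/c5.png',cv2.resize(w[120:330,160:360,::-1],(600,600*210//200),interpolation=cv2.INTER_CUBIC)[:600])
for th in(0,.05,.1): print(th,wproj(PIV+.085*u_(th)))
"
```

```text
t 10.90 grip th 0.116 r 0.0838 y 0.0004 tool tilt 0.030 roll -0.002 width 0.0232 F fwd/left/up [-2.6 -0.4  2. ] along lever 1.7 tangential -2.9
0 [233.  269.5]
0.05 [241.9 269.6]
0.1 [250.9 269.4]
```

View pics/c5.png

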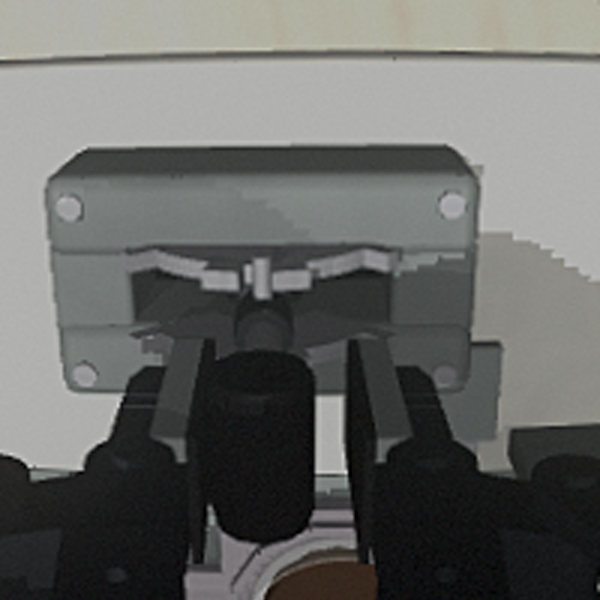

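The pin stands in the narrow notch between both teeth (crop (262,278)), and it is blocked in both directions with about 5–6 mm of play at the grip. I'll centre the fork, open it, withdraw upwards and go behind the tab.

>>> jog_arm(deltas=[[[0, -3, 0, 0, 0, 0, 30], [0, 0, 0, 0, 0, 0, 40], [0, 0, -15, 0, 0, 0, 45], [0, 0, -22, 0, 0, 0, 45], [0, 0, -25, 0, 0, 0, 45]]])

```text
clock: 11.45
eef_pos: [0.4881, 0.2485, 0.1686]
tool_rot: [0.68, 0.733, -0.014, -0.011]
ft_force: [0.7, 0.5, 0.7]
grip_width: 0.0453
```

```bash
python3 -c "
from h import *
o=get_obs();print(o['clock'],o['eef_pos'])
a=camera('scene');save('s6.png',a)
for m in masks_of('selector_grip','scene')[:3]:
  ys,xs=np.nonzero(m['pixels']);print(m['conf'],m['at'],m['pixels'].sum(),xs.min(),xs.max(),ys.min(),ys.max())
for r in (.085,.0885): print([np.round(proj('scene',PIV+r*u_(t)),1) for t in (0,.05,.1)])
ex=np.array([np.cos(PSI),np.sin(PSI),0])
tab=np.array([.4338,.134,.05]); b=tab-ex*.035
s=rows(np.array([b[0],b[1],.165]),down(PSI,0),5,0)
s=rows(b,down(PSI,0),4,0,s)
cv2.imwrite('pics/c6.png',cv2.resize(a[150:260,215:350,::-1],(720,587),interpolation=cv2.INTER_CUBIC))
"
```

```text
11.45 [0.48809878 0.24854299 0.16860924]
0.6 [264.8, 181.8] 143 260 271 177 203
[array([268.5, 183.2]), array([267.1, 182.7]), array([265.6, 182.3])]
[array([268.5, 181.7]), array([267. , 181.2]), array([265.5, 180.8])]
5 rows: [[-22.3, -20.1, 2.0, -0.3, -0.0, -0.0, 0.0], [-22.3, -20.1, 1.9, -0.3, -0.0, -0.0, 0.0], [-22.3, -20.2, 1.8, -0.3, -0.0, -0.0, 0.0], [-22.2, -20.2, 1.7, -0.3, -0.0, -0.0, 0.0], [-22.2, -20.2, 1.6, -0.3, -0.0, -0.0, 0.0]]
4 rows: [[0.0, 0.0, 28.8, 0.0, 0.0, 0.0, 0.0], [0.0, 0.0, 28.8, 0.0, 0.0, 0.0, 0.0], [0.0, 0.0, 28.8, 0.0, 0.0, 0.0, 0.0], [0.0, 0.0, 28.8, 0.0, 0.0, 0.0, 0.0]]
```

View pics/c6.png

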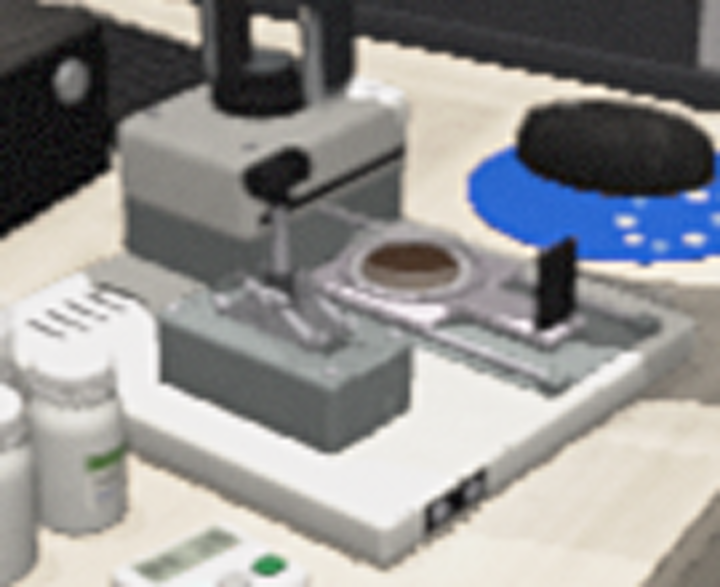

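The lever stands near upright with the bar at scene (267.5,183.2). Fully down at about 0.04 rad predicts (267.4,182.8); standing on a tooth would give row 181.3. Now to the tab.

>>> jog_arm(deltas=[[[-22, -20, 0, -0.3, 0, 0, 0], [-22.5, -20.5, 0, -0.3, 0, 0, 0], [-22.5, -20.5, 0, -0.3, 0, 0, 0], [-22.5, -20.5, 0, -0.3, 0, 0, 0], [-22, -20, 0, -0.3, 0, 0, 0]]])

```text
clock: 12.05
eef_pos: [0.3987, 0.1301, 0.1705]
tool_rot: [0.678, 0.735, 0.002, 0.001]
ft_force: [0.2, 0.1, 0.3]
grip_width: 0.0003
```

```bash
python3 -c "
from h import *
ex=np.array([np.cos(PSI),np.sin(PSI),0])
tab=np.array([.4338,.134,.05]); b=tab-ex*.035
print(get_obs()['eef_pos'],b)
rows(b,down(PSI,0),4,0)
camera('wrist')
for m in masks_of('push_tab','wrist')[:3]:print(m['conf'],m['at'],m['pixels'].sum())
print(wproj(tab+[0,0,.006]),wproj(tab+[0,0,.025]))
"
```

```text
[0.39870315 0.13005765 0.17045246] [0.39891194 0.13120299 0.05      ]
4 rows: [[0.2, -0.1, 30.1, 0.1, -0.0, -0.0, 0.0], [0.2, -0.0, 30.1, 0.1, -0.0, -0.0, 0.0], [0.2, 0.0, 30.1, 0.1, -0.0, -0.0, 0.0], [0.3, 0.0, 30.1, 0.1, -0.0, -0.0, 0.0]]
0.84 [338.5, 186.2] 3178
[295.1 188.1] [298.1 194.1]
```

>>> jog_arm(deltas=[[[0, 0, 30, 0, 0, 0, 0], [0, 0, 30, 0, 0, 0, 0], [0, 0, 30, 0, 0, 0, 0], [0, 0, 29, 0, 0, 0, 0], [0, 0, 0, 0, 0, 0, 0]]])

```text
clock: 12.65
eef_pos: [0.4012, 0.1302, 0.0485]
tool_rot: [0.68, 0.733, 0.006, 0.003]
ft_force: [-0.9, -0.1, -0.8]
grip_width: 0.0003
```

>>> jog_arm(deltas=[[[0, 4, 0, 0, 0, 0, 0], [0, 4, 0, 0, 0, 0, 0], [0, 4, 0, 0, 0, 0, 0], [0, 3, 0, 0, 0, 0, 0], [0, 3, 0, 0, 0, 0, 0]]])

```text
clock: 13.15
eef_pos: [0.4233, 0.1331, 0.0522]
tool_rot: [0.679, 0.734, 0.008, 0.004]
ft_force: [-1.4, -0.8, -1.2]
grip_width: 0.0001
```

```bash
python3 - <<'E'
from h import *
w=camera('wrist');save('w7.png',w)
E
```

```text
(no output)
```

View pics/w7.png

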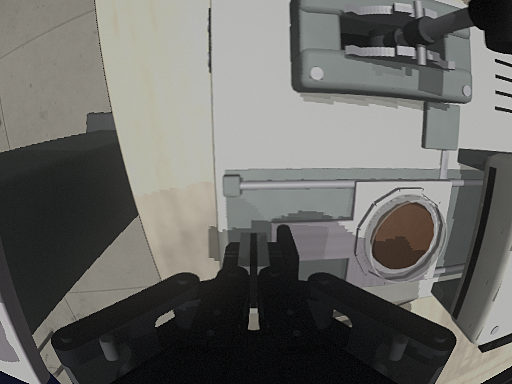

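The wrist view shows the closed fingers just behind or touching the tab (285,245), with the dish seated at (403,235). Pushing gently.

>>> jog_arm(deltas=[[[0, 4, 0, 0, 0, 0, 0], [0, 4, 0.2, 0, 0, 0, 0], [0, 4, 0.2, 0, 0, 0, 0], [0, 4, 0.2, 0, 0, 0, 0], [0, 4, 0.2, 0, 0, 0, 0]]])

```text
clock: 13.7
eef_pos: [0.4448, 0.1351, 0.0525]
tool_rot: [0.679, 0.734, 0.008, 0.004]
ft_force: [-1.8, -0.3, 0.8]
grip_width: 0.0004
```

>>> jog_arm(deltas=[[[0, 4, 0.2, 0, 0, 0, 0], [0, 4, 0.2, 0, 0, 0, 0], [0, 4, 0.2, 0, 0, 0, 0], [0, 4, 0.2, 0, 0, 0, 0], [0, 4, 0.2, 0, 0, 0, 0]]])

```text
clock: 14.2
eef_pos: [0.467, 0.1369, 0.0519]
tool_rot: [0.679, 0.734, 0.009, 0.004]
ft_force: [-1.3, 1.1, 1.7]
grip_width: 0.0001
```

```bash
python3 - <<'E'
from h import *
o=get_obs();ex=np.array([np.cos(PSI),np.sin(PSI)]);ey=np.array([-ex[1],ex[0]]);d=o['eef_pos'][:2]-[.4338,.134]
print(o['clock'],o['eef_pos'],'along %.4f side %.4f'%(d@ex,d@ey),o['ft_force'].round(1))
a=camera('top')
for t in('push_tab','dish_center'):
  for m in masks_of(t,'top')[:2]:print(t,m['conf'],m['at'])
E
```

```text
14.2 [0.4669869  0.13688314 0.0519323 ] along 0.0333 side 0.0002 [-1.3  1.1  1.7]
push_tab 0.71 [318.9, 173.0]
dish_center 0.77 [176.0, 171.1]
dish_center 0.51 [328.8, 158.7]
```

Friction-level force (about 1.5 N), and the dish moves along with the carriage. Continuing.

>>> jog_arm(deltas=[[[0, 4, 0.1, 0, 0, 0, 0], [0, 4, 0.1, 0, 0, 0, 0], [0, 4, 0.1, 0, 0, 0, 0], [0, 4, 0.1, 0, 0, 0, 0], [0, 4, 0.1, 0, 0, 0, 0]]])

```text
clock: 14.85
eef_pos: [0.4874, 0.1385, 0.0517]
tool_rot: [0.679, 0.734, 0.008, 0.003]
ft_force: [-1.1, 0.5, 1.6]
grip_width: -0.0001
```

>>> jog_arm(deltas=[[[0, 3, 0, 0, 0, 0, 0], [0, 3, 0, 0, 0, 0, 0], [0, 3, 0, 0, 0, 0, 0], [0, 2, 0, 0, 0, 0, 0], [0, 2, 0, 0, 0, 0, 0]]])

```text
clock: 15.35
eef_pos: [0.5018, 0.1399, 0.0517]
tool_rot: [0.679, 0.734, 0.008, 0.003]
ft_force: [-1.7, 0.5, 0.3]
grip_width: 0.0003
```

```bash
python3 - <<'E'
from h import *
o=get_obs();ex=np.array([np.cos(PSI),np.sin(PSI)]);ey=np.array([-ex[1],ex[0]]);d=o['eef_pos'][:2]-[.4338,.134]
print(o['clock'],o['eef_pos'],'along %.4f side %.4f'%(d@ex,d@ey),o['ft_force'].round(1))
E
```

```text
15.35 [0.50182285 0.1398701  0.05170976] along 0.0683 side 0.0004 [-1.7  0.5  0.3]
```

>>> jog_arm(deltas=[[[0, 1.5, 0, 0, 0, 0, 0], [0, 1.5, 0, 0, 0, 0, 0], [0, 1, 0, 0, 0, 0, 0], [0, 1, 0, 0, 0, 0, 0]]])

```text
clock: 15.75
eef_pos: [0.5072, 0.1404, 0.0517]
tool_rot: [0.679, 0.734, 0.008, 0.003]
ft_force: [-1.5, 0.9, 0.4]
grip_width: -0.0001
```

>>> jog_arm(deltas=[[[0, 1, 0, 0, 0, 0, 0], [0, 1, 0, 0, 0, 0, 0]]])

```text
clock: 15.95
eef_pos: [0.5085, 0.1405, 0.0516]
tool_rot: [0.679, 0.734, 0.008, 0.003]
ft_force: [-4.8, -0.1, 2.9]
grip_width: -0.0003
```

>>> jog_arm(deltas=[[[0, 1, 0, 0, 0, 0, 0], [0, 1, 0, 0, 0, 0, 0]]])

```text
clock: 16.15
eef_pos: [0.5084, 0.1403, 0.0515]
tool_rot: [0.679, 0.734, 0.006, 0.001]
ft_force: [-5.1, 1.0, 3.1]
grip_width: -0.0
```

It stalled at 5 N against the stop, where expected. I'll back off straight, then up and clear.

>>> jog_arm(deltas=[[[0, 2, 0, 0, 0, 0, 0], [0, -8, 0, 0, 0, 0, 0], [0, -25, 0, 0, 0, 0, 0], [0, -25, -2, 0, 0, 0, 0], [0, -20, -20, 0, 0, 0, 0]]])

```text
clock: 16.65
eef_pos: [0.4321, 0.1332, 0.0712]
tool_rot: [0.68, 0.733, 0.006, 0.003]
ft_force: [-0.3, 0.0, 0.5]
grip_width: 0.0
```

>>> jog_arm(deltas=[[[0, -10, -40, 0, 0, 0, 0], [0, -20, -45, 0, 0, 0, 0], [0, -30, -40, 0, 0, 0, 0], [0, -30, 0, 0, 0, 0, 0], [0, 0, 0, 0, 0, 0, 0]]])

```text
clock: 17.15
eef_pos: [0.3394, 0.1248, 0.2015]
tool_rot: [0.68, 0.733, 0.01, 0.007]
ft_force: [0.7, 0.0, -0.6]
grip_width: 0.0004
```

```bash
python3 - <<'E'
from h import *
o=get_obs();print(o['clock'],o['eef_pos'],o['ft_force'].round(1))
a=camera('scene');b=camera('top');save('s8.png',a);save('t8.png',b)
A=cv2.resize(a[150:260,215:350],(400,326),interpolation=cv2.INTER_CUBIC);B=cv2.resize(b[105:245,245:375],(400,431),interpolation=cv2.INTER_CUBIC)
A=cv2.copyMakeBorder(A,0,105,0,0,cv2.BORDER_CONSTANT);save('c8.png',np.hstack([A,B]))
ex=np.array([np.cos(PSI),np.sin(PSI),0]);print('tab pred home',proj('top',np.array([.4338,.134,.075])+.09*ex),proj('scene',np.array([.4338,.134,.075])+.09*ex))
A0=cv2.imread('pics/scene.png');B0=cv2.imread('pics/top.png')
for t in ['beaker_100','sample_0','timer','tweezers']:
  for c in('scene','top'):
    for m in masks_of(t,c)[:2]: print(t,c,round(m['conf'],2),np.round(m['at']))
E
```

```text
17.15 [0.33937047 0.12482641 0.20153185] [ 0.7  0.  -0.6]
tab pred home [np.float64(333.8584880651415), np.float64(170.65697779574606)] [np.float64(288.3474445703606), np.float64(185.83869996047153)]
beaker_100 scene 0.63 [201. 217.]
beaker_100 top 0.55 [229. 148.]
sample_0 scene 0.72 [228. 229.]
sample_0 scene 0.61 [210. 242.]
sample_0 top 0.84 [236. 184.]
sample_0 top 0.55 [210. 185.]
timer scene 0.63 [254. 257.]
timer scene 0.36 [282. 191.]
timer top 0.81 [232. 225.]
tweezers scene 0.37 [330. 201.]
tweezers top 0.47 [377. 190.]
```

View pics/c8.png

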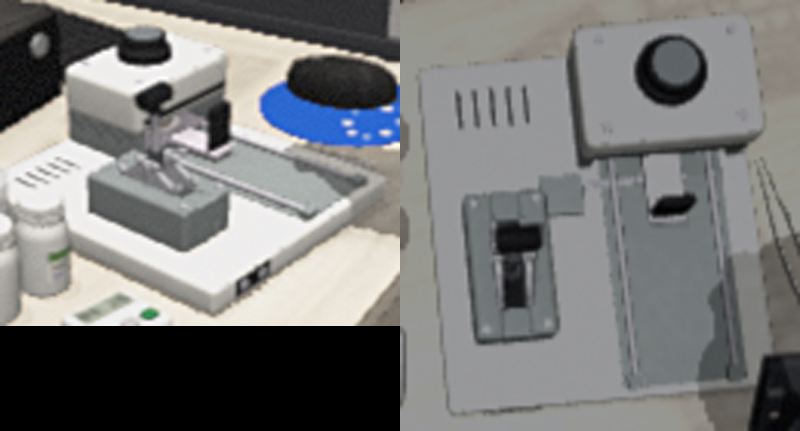

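The last crop shows the lever upright in the notch, the tab at top (333.4,171.6) against a predicted home of (333.9,170.7), the dish under the head, and the surroundings unmoved. Handing in.

```bash
python3 -c "
from h import *
print(job_done())"
```

```text
the job is handed in; nothing more can be done
None
```

The selector lever is in its centre 'off' notch and the carriage is home under the reading head. I handed the job in at about 17.7 s with the gripper well clear.

**What I did:** I pulled the T-grip up to its upper stop, swung it over the forward tooth and let the pin down on it. I then opened the fingers into a loose fork and pushed the lever to the middle until it dropped in. Finally I pushed the carriage in by its tab with the fingers shut.

**Lever checks:**
- The lever was blocked in both directions, with about 5–6 mm of play at the grip, as expected in the centre notch.
- A close picture showed the pin between the two teeth.
- The grip's height in the scene picture fits fully down at about 0.04 rad. The wrist view suggested up to 0.08 rad; both are within ±0.12.

**Carriage checks:**
- It slid with about 1.5 N of friction, then stalled at about 5 N after roughly 90 mm.
- The tab showed about 1 pixel (2 mm) from its predicted home position.

**Surroundings:** The networks found the bottles, beaker, timer and tweezers within 1–5 pixels of where they were before. That is no more than their usual scatter, so I take them as undisturbed.

**Not confirmed directly:** The dish is hidden under the head at the end. It looked seated just before the push, moved along with the carriage, and the push force stayed smooth up to the stop. In the mid-push check the network's best dish hit was the blue lid look-alike, so I used its second hit.

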